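Fit the microtube block on the thermoshaker and hold it down

TASK

Change the block on the thermoshaker: lift the microtube block (blue handle, twelve small holes) off the bench, bring it down on the shaker's platform and feel about with it until it drops over the two locating pins hidden beneath it, then press it down flush against the sprung contact plate. Do not drop it from a height, and leave the other block and the sample jar where they stand. Finish while still gripping the block and holding it pressed down, for it springs up if let go and I want to do up its screws.

Things in the scene. Friction and masses are not known exactly. Their poses are not given: they have to be found in the camera images.
- tubeblock_mid (a point): Microtube block, loose, 0.4 to 0.6 kg, upright on the bench: bright aluminium, 64 mm (its x) by 104 mm (its y) by 36 mm high, twelve 11 mm holes, six at each end, blue lifting handle on top. This point lies on its vertical axis 42 mm above its underside (half its full height of 84 mm, inside the foot of the handle).
- handle (a point): Middle of the blue handle's grip, on the block's axis, 64 mm above the underside; axes as the block's. The handle is 46 mm long (along x, across the block) and 16 mm thick (along y: grip it across this) and reaches from 36 to 84 mm above the underside; its lowest 6 mm are a foot 22 mm thick and 52 mm long.
- tubeblock: The microtube block again, origin at the centre of its underside. In the underside, at y = +36 and y = -36 mm on the centre line, are two round blind holes of 10 mm diameter, 13 mm deep, for the locating pins. The block fits either way round (half turn).
- seat (a point): Where the centre of the block's underside belongs when fully home: centre of the platform's top, 104 mm above the bench, with the platform at the middle of its shaking circle. Axes of the shaker: the block goes on with its long y axis along this y. The platform stopped anywhere in its circle: it and its pins stand up to 3 mm from here along x and up to 3 mm along y. Rigid dark steel, 76 (x) by 118 mm (y).
- pin_tips (a point): Point 10 mm above the seat point, at the height of the tips of the two brass locating pins, which stand on the platform at y = +36 and y = -36 mm from its true centre: 8 mm in diameter, 10 mm tall, with round (ball) noses. A block riding on the tips has its underside at this height; dropped over the pins it rests 6 mm lower on the contact plate, and 10 mm lower when pressed home.
- contact (a joint): How far the sprung copper contact plate (40 by 44 mm, middle of the platform) is pressed down, in m: 0 = up, 4 mm above the platform; 0.004 = flush, block fully home on the platform. The spring holds the block up by itself (8 N to start it, 14 N to bring it flush, the block's weight of 4 to 6 N included) and lifts it again when let go.
- shaker: The thermoshaker, fixed: white case 255 mm deep (x) by 220 mm wide (y), origin in the middle of its underside, blue sloping key panel at the front (-x). Its case and black deck reach 88 mm above the bench; the platform's top lies 104 mm above the bench, its centre 35 mm behind the origin (+x).
- bigblock_mid (a point): Middle of the other block (black handle, eight 17 mm holes), 42 mm above its underside; same shape and size as the microtube block. Stays where it is.
- jar_mid (a point): Middle of the sample jar (clear, orange cap, 48 mm in diameter, 62 mm high). Stays where it is.

How it is judged:
By the outcome, as a careful person would: the job done as asked, in the order asked, and still so for the second after the job is handed in, while the arm keeps its last pose, push and grip.
It also fails if it takes over 58 s, if anything falls off the work surface, if the arm or the gripper's body presses on something with over 40 N, if the wrist force passes 120 N, or if a joint passes its speed limit or range.

ROBOT

A 6-joint arm with a two-finger parallel gripper is mounted at the origin on the work surface. World frame = base frame: x ahead of the robot, y to its left, z up, the work surface at z = 0. Lengths are in m, angles in rad, forces in N, time in s.
With the tool pointing down it reaches from about 0.2 to 0.875 m from the base axis. Payload 3.4 kg.
Tool frame: the origin (TCP) lies at the very end of the fingers, on their centre line; the grasp point (between the pads) lies 19 mm behind it; z points along the fingers, x is the direction in which the jaws open and shut, and the axes are right-handed (so a half turn about z gives the same grasp; the last joint's range is limited). The gripper opens to 94 mm and grips with 3 to 60 N. Pads are 16 mm wide; open, the fingers measure 119 mm over their backs; the gripper's body (75 mm by 177 mm) begins 78 mm behind the grasp point.
Start: joints at [-1.455, 0.276, 1.505, -0, 1.361, -0.121], TCP at [0.135, -0.559, 0.205] pointing down, gripper open.
Joint ranges: [-2.89, 2.89], [-0.75, 2.08], [0.22, 2.7], [-1.18, 4.32], [0.11, 2.71], [-2.7, 2.7]. Speed limits (rad/s): [2.57, 2.57, 3.14, 3.14, 3.14, 3.14].

INTERFACE

Orientations are given as a unit quaternion [w, x, y, z].
In Python, from bench import bot, viewer, sign_off gives the robot as it stands.
- The arm moves only by the tool arm_command, never from a script. Its arguments are lists of equal length, an entry for each row: "offset": the shift along the tool's x, y, z in mm, a list of three; "dr": the turn, a rotation vector about the tool's x, y, z in degrees, a list of three; "gripper": the gripper's target within -1 to 1 (shut at 1, half-way at 0, fully open at -1). In form: {"offset": [[dx, dy, dz], ...], "dr": [[ax, ay, az], ...], "gripper": [gripper, ...]}. A call has 1 to 20 rows; each row is the pose to reach, as a shift and turn from the pose commanded when the call began, along the tool's axes at that moment; what a row does not reach only later rows make up. A row lasts 1/8 s, in which the tool goes at most 62.5 mm and 10.7 degrees, less where a joint would pass 70% of its speed; a pose out of reach is approached as far as the arm can. A call with a gripper value outside its range is refused whole. The fingers move at their own pace and stop on an object; "newtons" is the grip in N (left out, the last holds). Time passes only in rows, so rows that repeat a pose let the fingers close. It gives the time, the measured TCP pose, the force and the opening at its end, in the units of the state.
- bot.sense(): the state, without advancing time (a new reading comes with each control period).
- viewer.get_image(name): name is "side" or "top" or "wrist"; returns the picture (480x640x3 uint8, blue, green, red); there is no depth.
- viewer.get_calibration(name): a dict with "camera_matrix" (3x3 intrinsics, pixels), "pose" (4x4, takes a point from camera to world coordinates). Camera axes: x right, y down, z forward; pixel columns grow to the right and rows downward; lengths in m; the calibration is good to about 2 mm. A picture is of the moment at which its call begins: read the wrist's pose just before it. get_calibration takes no time and is no camera call; for the wrist camera it gives the pose at the moment of the call.
- sign_off(): hands the job in, once; it reports no verdict.
The state is a dict: "t": time; "joints": joint angles; "joint_vel": joint speeds; "effort": joint torques, N m; "position": TCP position; "orientation": TCP orientation; "contact_force": force on the tool from outside, world axes, zero at the start; "torque": the same for the moment, N m; "grip_width": opening from 0.0 (shut) to 1.0 (fully open).
Only numpy, scipy, OpenCV 4.12 (cv2) and the standard library are available. Lean on these libraries where they do the work, as an engineer would, in place of code of your own. Each camera call takes 0.05 s, during which the arm holds its last target. There are 200 camera calls.

## Working session

There is one attempt and no reset: what is moved stays moved. The work goes in short steps, Python scripts to look and compute and a tool call to move; the robot and the scene stay as the last step left them, time stands still between calls to the robot, and variables do not carry over. Pictures are saved under pics/ and viewed, about 8 in all and at most 12, crops included, and the job is handed in when it is done.

Besides the shell and the picture viewer there is one more tool, called after "Request:" as name(argument=value, ...) on one line, values as JSON. arm_command: Moves the arm, as the interface text tells. Its arguments: {"type":"object","properties":{"offset":{"type":"array","items":{"type":"array","items":{"type":"number"}}},"dr":{"type":"array","items":{"type":"array","items":{"type":"number"}}},"gripper":{"type":"array","items":{"type":"number"}},"newtons":{"type":"number"}},"required":["offset","dr","gripper"]}

```bash
mkdir -p pics; ls; python3 - <<'E'
from bench import bot, viewer
import cv2, numpy as np
for n in ("top","side"):
    im=viewer.get_image(n); cv2.imwrite(f"pics/{n}0.png",im)
    c=viewer.get_calibration(n); np.set_printoptions(precision=4,suppress=True); print(n,np.array(c["camera_matrix"]),np.array(c["pose"]))
s=bot.sense(); print(s)
E
```

```text
pics
top [[604.2393   0.     312.5913]
 [  0.     604.2393 225.5938]
 [  0.       0.       1.    ]] [[-0.0207 -0.9932  0.1144  0.4148]
 [-0.9996  0.0225  0.0146 -0.0388]
 [-0.0171 -0.1141 -0.9933  1.2538]
 [ 0.      0.      0.      1.    ]]
side [[442.0141   0.     317.2373]
 [  0.     442.0141 246.6448]
 [  0.       0.       1.    ]] [[-0.7719 -0.4462  0.4529  0.1873]
 [-0.6355  0.52   -0.5708  0.4125]
 [ 0.0192 -0.7284 -0.6849  0.6038]
 [ 0.      0.      0.      1.    ]]
{'t': 0.1, 'joints': array([-1.455 ,  0.2765,  1.506 , -0.    ,  1.3607, -0.121 ]), 'joint_vel': array([-0.001 , -0.0002, -0.0023, -0.0026, -0.0019, -0.0004]), 'effort': array([  0.0007, -40.5458, -23.778 ,   0.0703,   0.0298,  -0.    ]), 'position': array([ 0.1348, -0.5585,  0.2047]), 'orientation': array([-0.0006,  0.7857, -0.6186, -0.0006]), 'contact_force': array([ 0.3671,  0.2731, -0.2094]), 'torque': array([ 0.035 ,  0.0254, -0.0396]), 'grip_width': 0.9976643502084139}
```

View pics/top0.png

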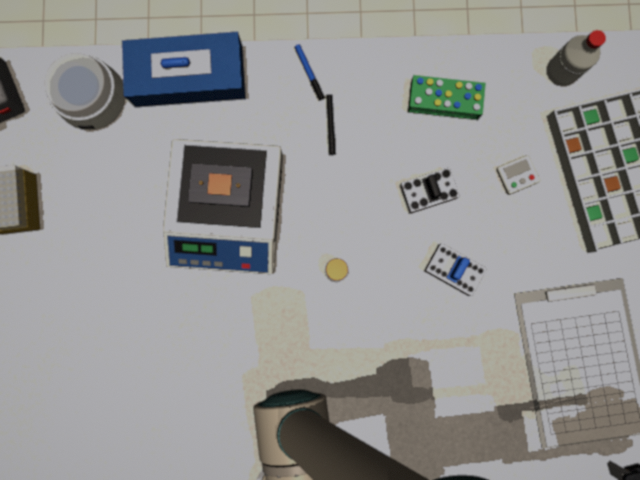

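View pics/side0.png

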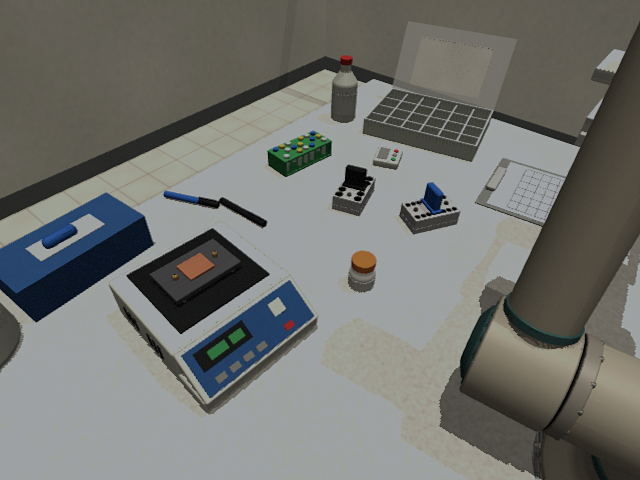

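The top view shows the microtube block at about (455,269) with its blue handle at (460,268). The big block is at (430,190), the jar at (337,269) and the copper plate at (219,184) on the platform. The side view confirms this layout. Next I'll measure coarse positions.

```bash
cat > h.py <<'E'
from bench import bot, viewer
import cv2, numpy as np
from scipy.spatial.transform import Rotation as R
np.set_printoptions(precision=4,suppress=True)
def ray(cal,px,z):
    K=np.array(cal["camera_matrix"]);P=np.array(cal["pose"])
    px=np.atleast_2d(px).astype(float)
    d=np.c_[px,np.ones(len(px))]@np.linalg.inv(K).T@P[:3,:3].T
    o=P[:3,3]; return o+d*((z-o[2])/d[:,2])[:,None]
def blobs(im,lo,hi,roi,amin=10):
    x0,y0,x1,y1=roi
    m=cv2.inRange(cv2.cvtColor(im[y0:y1,x0:x1],cv2.COLOR_BGR2HSV),np.array(lo),np.array(hi))
    cs,_=cv2.findContours(m,cv2.RETR_EXTERNAL,cv2.CHAIN_APPROX_NONE)
    return sorted([c.reshape(-1,2)+[x0,y0] for c in cs if cv2.contourArea(c)>=amin],key=lambda c:-cv2.contourArea(c.astype(np.int32)))
def rect(pts):  # world xy pts (mm) -> centre, long, short, angle of long side
    (c,(w,h),a)=cv2.minAreaRect(np.float32(pts[:,:2]*1000))
    if w<h: w,h,a=h,w,a+90
    return np.array(c),w,h,(a+90)%180-90
def pose():
    s=bot.sense(); r=R.from_quat(s["orientation"],scalar_first=True); return s,np.array(s["position"]),r
def togo(target,yawx):
    """offset mm in tool axes and turn deg about tool z, tool x to lie along world angle yawx (mod 180)"""
    s,p,r=pose(); o=r.inv().apply((np.array(target)-p)*1000)
    x=r.apply([1,0,0]); a=np.degrees(np.arctan2(x[1],x[0])); d=(yawx-a+90)%180-90
    return o,-d,s
E
python3 - <<'E'
from h import *
im=cv2.imread("pics/top0.png"); c=viewer.get_calibration("top")
b=blobs(im,(100,120,60),(130,255,255),(420,240,495,300))
print("handle",[rect(ray(c,q,.084)) for q in b[:2]])
b=blobs(im,(5,90,80),(22,255,255),(190,165,250,205))
for q in b[:3]: print("copper",rect(ray(c,q,.108)), q.mean(0))
b=blobs(im,(0,0,25),(180,255,200),(185,160,258,212))
K=blobs(im,(0,0,0),(180,255,60),(170,140,285,240))
print("deck",rect(ray(c,K[0],.088)))
b=blobs(im,(15,90,80),(35,255,255),(310,250,360,290)); print("jar",rect(ray(c,b[0],.062)))
b=blobs(im,(100,120,60),(130,255,255),(160,225,285,280)); print("panel",rect(ray(c,b[0],.07)))
hb=(431,188);print("big",ray(c,hb,.06)*1000)
E
```

```text
handle [(array([ 459.3036, -300.6335]), 49.87600326538086, 24.716114044189453, -31.32846450805664)]
copper (array([631.7944, 156.2753]), 45.226158142089844, 41.34019470214844, 85.23600006103516) [219.284  183.8025]
deck (array([631.6938, 154.9627]), 159.39222717285156, 149.5030059814453, 84.64910125732422)
jar (array([465.019 , -66.6062]), 41.31222915649414, 39.29862594604492, 88.75560760498047)
panel (array([499.5585, 167.2105]), 196.7637481689453, 54.683013916015625, 84.64064025878906)
big [[ 622.4191 -259.2538   60.    ]]
```

```bash
python3 - <<'E'
from h import *
o,d,s=togo([.459,-.301,.25],58.7); print(o,d,s["joints"])
T=np.array(viewer.get_calibration("wrist")["pose"]);s,p,r=pose()
print(r.inv().apply(T[:3,3]-p),(r.inv()*R.from_matrix(T[:3,:3])).as_matrix(), viewer.get_calibration("wrist")["camera_matrix"])
E
```

```text
[-174.282  -375.5305  -44.9518] 44.87074405194198 [-1.455   0.2765  1.506  -0.      1.3607 -0.121 ]
[-0.0014 -0.0831 -0.1795] [[ 1.     -0.001   0.0002]
 [ 0.0009  0.9584  0.2856]
 [-0.0005 -0.2856  0.9584]] [[383.0291   0.     326.7536]
 [  0.     383.0291 240.704 ]
 [  0.       0.       1.    ]]
```

Request:
arm_command(offset=[[-174,-375,-45],[-174,-375,-45],[-174,-375,-45],[-174,-375,-45],[-174,-375,-45],[-174,-375,-45],[-174,-375,-45],[-174,-375,-45],[-174,-375,-45],[-174,-375,-45]], dr=[[0,0,45],[0,0,45],[0,0,45],[0,0,45],[0,0,45],[0,0,45],[0,0,45],[0,0,45],[0,0,45],[0,0,45]], gripper=[-1,-1,-1,-1,-1,-1,-1,-1,-1,-1])

```text
t: 1.35
position: [0.4573, -0.3028, 0.2501]
orientation: [-0.0, -0.488, 0.873, 0.0]
contact_force: [-0.1, -0.7, 0.8]
grip_width: 0.996
```

```bash
python3 - <<'E'
from h import *
c=viewer.get_calibration("wrist"); im=viewer.get_image("wrist"); cv2.imwrite("pics/w1.png",im)
b=blobs(im,(100,120,60),(130,255,255),(0,0,640,480),200)
for q in b[:3]: print(q.mean(0),rect(ray(c,q,.084)))
E
```

```text
(no output)
```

View pics/w1.png

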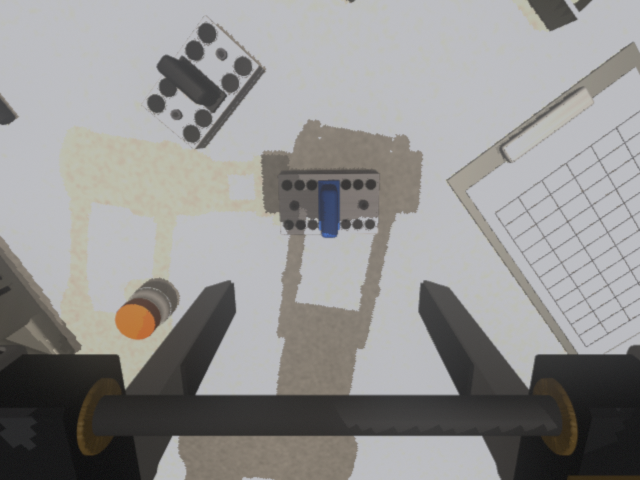

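The wrist view shows the block square to the jaws, its handle spanning about (330,180–237). The block top covers about (280–380, 172–234).

```bash
python3 - <<'E'
from h import *
c=viewer.get_calibration("wrist"); im=cv2.imread("pics/w1.png"); h=cv2.cvtColor(im,cv2.COLOR_BGR2HSV)
print(h[205,325:336:3],h[230,330])
b=blobs(im,(100,120,30),(135,255,255),(270,150,400,260),50)
for q in b[:3]: print(q.min(0),q.max(0),q.mean(0))
q=b[0]; lo=q[q[:,1]>225]; hi=q[q[:,1]<190]
# top ridge: near end (bottom of picture) is the top face end; 
for z in (.084,.042): print(z,rect(ray(c,q,z)))
# holes of the block top, z=.036: dark blobs
g=blobs(im,(0,0,0),(180,255,60),(275,170,385,236),25)
H=[]
for a in g:
    (x,y),rad=cv2.minEnclosingCircle(a.astype(np.float32))
    w=ray(c,(x,y),.036)[0]*1000
    print(np.round([x,y,rad]),w)
print(pose()[1])
E
```

```text
[[112 115 104]
 [112 117 109]
 [111 117 111]
 [111 117 107]] [112 109 110]Traceback (most recent call last):
  File "<stdin>", line 6, in <module>
IndexError: list index out of range
```

```bash
python3 - <<'E'
from h import *
c=viewer.get_calibration("wrist"); im=cv2.imread("pics/w1.png")
b=blobs(im,(100,75,30),(135,255,255),(270,150,400,260),50)
for q in b[:2]: print(q.min(0),q.max(0),q.mean(0),rect(ray(c,q,.084)))
g=blobs(im,(0,0,0),(180,255,65),(278,174,382,236),20)
for a in g:
    (x,y),rad=cv2.minEnclosingCircle(a.astype(np.float32))
    print(np.round([x,y,rad]),ray(c,(x,y),.036)[0]*1000)
print(pose()[1])
E
```

```text
[319 181] [339 237] [327.8875 208.3562] (array([ 464.2711, -308.9358]), 52.43472671508789, 18.655214309692383, -31.62065887451172)
[312. 185.   5.] [ 487.0936 -302.198    36.    ]
[287. 185.   5.] [ 500.4102 -280.5099   36.    ]
[299. 185.   4.] [ 493.5684 -291.0942   36.    ]
[346. 184.   4.] [ 469.1221 -332.7572   36.    ]
[358. 184.   4.] [ 462.6916 -343.112    36.    ]
[370. 184.   4.] [ 456.0148 -354.0451   36.    ]
[300. 224.   4.] [ 457.8284 -269.7257   36.    ]
[294. 205.   3.] [ 478.5551 -275.5613   36.    ]
[288. 224.   4.] [ 464.4909 -258.9087   36.    ]
[ 0.4573 -0.3029  0.2502]
```

Request:
arm_command(offset=[[1.5,-4.4,60],[1.5,-4.4,120],[1.5,-4.4,170],[1.5,-4.4,195],[1.5,-4.4,204],[1.5,-4.4,204],[1.5,-4.4,204],[1.5,-4.4,204],[1.5,-4.4,204],[1.5,-4.4,204],[1.5,-4.4,204],[1.5,-4.4,204],[1.5,-4.4,204],[1.5,-4.4,204]], dr=[[0,0,0],[0,0,0],[0,0,0],[0,0,0],[0,0,0],[0,0,0],[0,0,0],[0,0,0],[0,0,0],[0,0,0],[0,0,0],[0,0,0],[0,0,0],[0,0,0]], gripper=[-0.5,-0.5,-0.5,-0.5,-0.5,-0.5,1,1,1,1,1,1,1,1], newtons=55)

```text
t: 3.15
position: [0.4613, -0.3059, 0.0465]
orientation: [-0.0, -0.489, 0.872, -0.0]
contact_force: [-2.3, -3.2, 0.9]
grip_width: 0.166
```

Request:
arm_command(offset=[[0,0,-15],[0,0,-50],[0,0,-110],[0,0,-160],[0,0,-180],[0,0,-180]], dr=[[0,0,0],[0,0,0],[0,0,0],[0,0,0],[0,0,0],[0,0,0]], gripper=[1,1,1,1,1,1])

```text
t: 3.9
position: [0.4624, -0.3055, 0.2284]
orientation: [0.001, -0.489, 0.872, -0.002]
contact_force: [-0.4, -0.5, -4.6]
grip_width: 0.167
```

```bash
python3 - <<'E'
from h import *
c=viewer.get_calibration("wrist"); im=viewer.get_image("wrist"); cv2.imwrite("pics/w2.png",im)
print(bot.sense()["contact_force"])
# wide top-picture crop of shaker for pins
t=cv2.imread("pics/top0.png")[160:212,180:262]; cv2.imwrite("pics/crop.png",cv2.resize(t,None,fx=8,fy=8,interpolation=cv2.INTER_CUBIC))
print(togo([.632,.156,.225],84.7)[:2])
E
```

```text
[ 0.0654  0.2762 -4.4207]
(array([-482.109 ,   94.7824,    1.8789]), np.float64(-26.122439841505752))
```

View pics/w2.png

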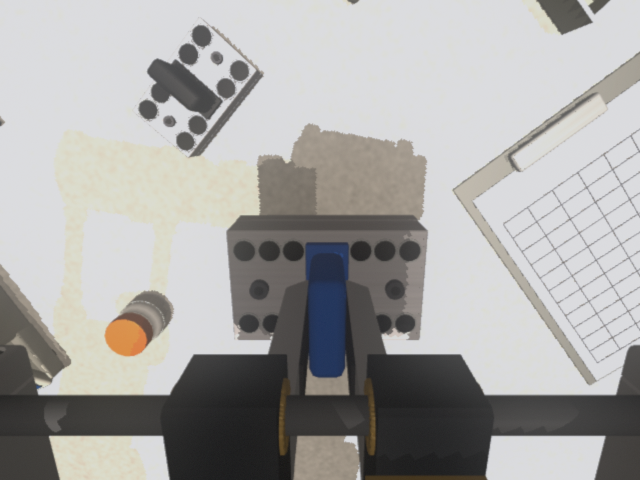

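View pics/crop.png

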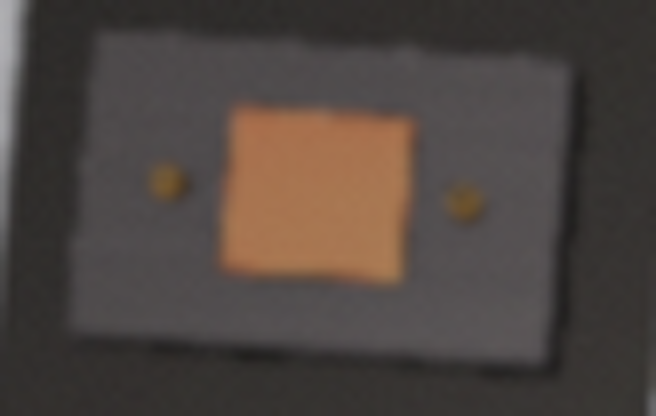

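The wrist view shows the block level in the grip, with its corner holes at (244,251), (410,251), (249,323) and (405,323). The crop shows the pins, which map to full-image pixels (200.4,182.3) and (237.6,184.9).

```bash
python3 - <<'E'
from h import *
s,p,r=pose(); c=viewer.get_calibration("wrist"); im=cv2.imread("pics/w2.png")
g=blobs(im,(0,0,0),(180,255,70),(228,232,424,336),60)
zt=p[2]-.0105
for a in g:
    (x,y),rad=cv2.minEnclosingCircle(a.astype(np.float32))
    if rad<16: print(np.round([x,y,rad],1),r.inv().apply(ray(c,(x,y),zt)[0]-p)*1000)
t=viewer.get_calibration("top"); q=ray(t,[(200.4,182.3),(237.6,184.9)],.112)*1000
d=q[0]-q[1]; print(q,q.mean(0),np.linalg.norm(d),np.degrees(np.arctan2(d[1],d[0])))
print(togo([.742,.146,.235],84.7)[:2])
E
```

```text
[360.2 250.4  10.3] [ 16.6885 -20.3665  10.4951]
[293.1 250.6  10.4] [-18.3139 -20.3003  10.5161]
[384.3 250.5  10.3] [ 29.2591 -20.2562  10.4875]
[269.  250.8  10.2] [-30.8937 -20.1782  10.5236]
[409.2 250.8   9.7] [ 42.2359 -20.1243  10.4797]
[394.  289.    9.5] [35.3829  1.4891 10.4784]
[259.2 289.1   9.4] [-37.117    1.4817  10.5219]
[249.  322.5   9.3] [-43.769   21.4688  10.5209]
[244.7 251.    9.2] [-43.5728 -20.0812  10.5312]
[404.5 323.    9. ] [42.1909 21.8721 10.4692]
[381.6 323.    9. ] [29.5116 21.8829 10.4768]
[271.7 322.8   9. ] [-31.2412  21.6943  10.5133]
[[634.9893 192.0407 112.    ]
 [628.2031 120.3476 112.    ]] [631.5962 156.1941 112.    ] 72.01355292047877 84.59273145691064
(array([-530.9294,   -4.3017,   -8.0671]), np.float64(-26.122439841505752))
```

Request:
arm_command(offset=[[-531,-4,-8],[-531,-4,-8],[-531,-4,-8],[-531,-4,-8],[-531,-4,-8],[-531,-4,-8],[-531,-4,-8],[-531,-4,-8],[-531,-4,-8],[-531,-4,-8],[-531,-4,-8],[-531,-4,-8]], dr=[[0,0,-26.1],[0,0,-26.1],[0,0,-26.1],[0,0,-26.1],[0,0,-26.1],[0,0,-26.1],[0,0,-26.1],[0,0,-26.1],[0,0,-26.1],[0,0,-26.1],[0,0,-26.1],[0,0,-26.1]], gripper=[1,1,1,1,1,1,1,1,1,1,1,1])

```text
t: 5.45
position: [0.7411, 0.1442, 0.2339]
orientation: [-0.001, -0.673, 0.74, 0.0]
contact_force: [0.1, 0.3, -5.4]
grip_width: 0.169
```

```bash
python3 - <<'E'
from h import *
s,p,r=pose(); c=viewer.get_calibration("wrist"); im=viewer.get_image("wrist"); cv2.imwrite("pics/w3.png",im)
print(p,r.as_quat(scalar_first=True),s["contact_force"])
for q in blobs(im,(5,60,60),(28,255,255),(0,0,640,340),15)[:5]: print(q.mean(0),q.min(0),q.max(0),rect(ray(c,q,.108)))
E
```

```text
[0.7411 0.1442 0.2339] [-0.0008 -0.6729  0.7397  0.0003] [ 0.0545  0.3363 -5.4339]
```

View pics/w3.png

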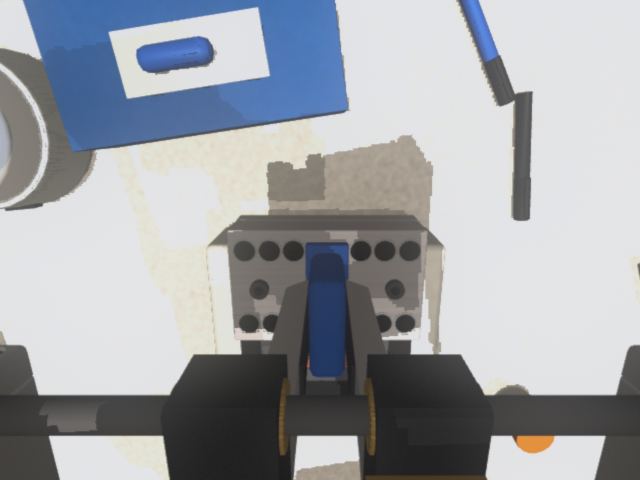

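The platform was hidden beneath the block, because the camera sits on the far side. I'll step back towards the robot so the camera looks straight down on the platform.

Request:
arm_command(offset=[[0,60,0],[0,120,0],[0,180,0],[0,220,0],[0,220,0],[0,220,0]], dr=[[0,0,0],[0,0,0],[0,0,0],[0,0,0],[0,0,0],[0,0,0]], gripper=[1,1,1,1,1,1])

```text
t: 6.25
position: [0.5236, 0.1654, 0.2354]
orientation: [0.001, -0.673, 0.74, -0.001]
contact_force: [-0.1, 0.1, -3.9]
grip_width: 0.167
```

```bash
python3 - <<'E'
from h import *
s,p,r=pose(); c=viewer.get_calibration("wrist"); im=viewer.get_image("wrist"); cv2.imwrite("pics/w4.png",im)
print(p,r.as_quat(scalar_first=True),s["contact_force"])
for q in blobs(im,(5,60,40),(30,255,255),(150,0,500,250),8)[:5]: print(q.mean(0),q.min(0),q.max(0),rect(ray(c,q,.108)))
E
```

```text
[0.5236 0.1654 0.2354] [ 0.0012 -0.6731  0.7395 -0.001 ] [-0.1328  0.0874 -3.8961]
[324.8018  90.3789] [295  62] [355 119] (array([631.9725, 157.7209]), 44.602012634277344, 39.948978424072266, 84.57270050048828)
[276.5312  90.9375] [271  85] [282  97] (array([635.5728, 193.793 ]), 8.557588577270508, 7.729508876800537, 59.042564392089844)
[372.9032  90.8387] [368  85] [378  97] (array([628.5874, 121.8291]), 8.417946815490723, 7.5065155029296875, -3.6859664916992188)
```

View pics/w4.png

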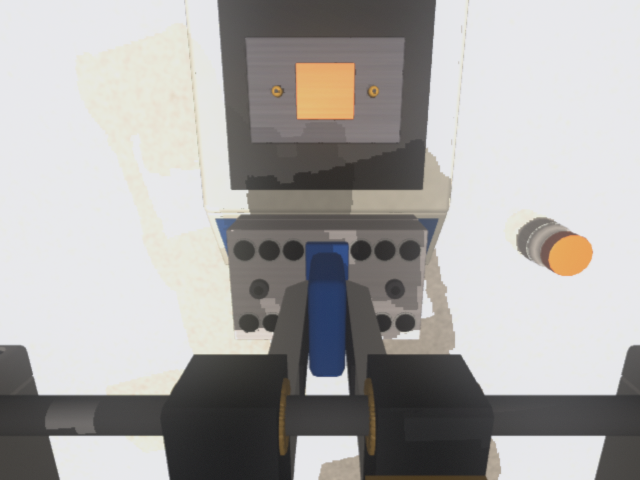

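The pins show clearly at (276.5,90.9) and (372.9,90.8), with the copper plate between them. Next I'll work out the shift relative to the block as seen in the hand, which partly cancels the camera bias.

```bash
python3 - <<'E'
from h import *
s,p,r=pose(); c=viewer.get_calibration("wrist"); im=cv2.imread("pics/w4.png")
def tf(px,z): return r.inv().apply(ray(c,px,z)-p)*1000
g=blobs(im,(0,0,0),(180,255,70),(228,232,424,336),60); H=[]
for a in g:
    (x,y),rad=cv2.minEnclosingCircle(a.astype(np.float32))
    if 8<rad<11 and (x<255 or x>400 or 286<y<292): H.append((x,y))
H=np.array(H); print(np.c_[H,tf(H,p[2]-.0105)])
P=[q.mean(0) for q in blobs(im,(5,60,40),(30,255,255),(150,0,500,250),8)[1:3]]
T=tf(P,.111); print(T,T.mean(0)); C=tf(blobs(im,(5,60,40),(30,255,255),(150,0,500,250),8)[0],.108)
print("copper",rect(C/1000))
o=r.inv().apply(np.array([.6316,.1562,.111])-p)*1000; print("top cam",o)
d=T[1]-T[0]; print(np.degrees(np.arctan2(d[1],d[0])))
E
```

```text
[[409.     250.      41.6945 -20.9667  10.5363]
 [394.     288.5     34.9308   0.7678  10.4878]
 [404.5    322.      41.7119  20.8131  10.4391]
 [249.0366 322.9024 -44.2122  21.2719  10.4638]
 [245.5    250.     -43.5889 -21.0533  10.5621]]
[[ -38.2841 -108.0894  124.3481]
 [  33.1715 -108.0992  124.3267]] [  -2.5563 -108.0943  124.3374]
copper (array([  -2.4064, -108.2248]), 44.53759765625, 39.890071868896484, 0.048829030245542526)
top cam [  -0.8152 -107.7172  124.336 ]
-0.007854010647246768
```

Request:
arm_command(offset=[[-1.2,-55,10],[-1.2,-108.2,30],[-1.2,-108.2,55],[-1.2,-108.2,68],[-1.2,-108.2,71],[-1.2,-108.2,73],[-1.2,-108.2,75],[-1.2,-108.2,76.5],[-1.2,-108.2,76.5]], dr=[[0,0,0],[0,0,0],[0,0,0],[0,0,0],[0,0,0],[0,0,0],[0,0,0],[0,0,0],[0,0,0]], gripper=[1,1,1,1,1,1,1,1,1])

```text
t: 7.42
position: [0.6306, 0.1572, 0.1583]
orientation: [0.0, -0.674, 0.739, -0.0]
contact_force: [0.7, 0.0, -4.1]
grip_width: 0.165
```

```bash
python3 -c "
from h import *
s,p,r=pose();print(p,s['contact_force'],s['torque'],r.as_rotvec())"
```

```text
[0.6306 0.1572 0.1583] [ 0.6853  0.0114 -4.111 ] [0.0067 0.0278 0.0122] [-2.1156  2.3219 -0.0006]
```

No contact yet, with the underside about 2 mm below the pin tips. I'll continue down gently.

Request:
arm_command(offset=[[0,0,1],[0,0,2],[0,0,3],[0,0,3]], dr=[[0,0,0],[0,0,0],[0,0,0],[0,0,0]], gripper=[1,1,1,1])

```text
t: 7.92
position: [0.6306, 0.1571, 0.1547]
orientation: [-0.0, -0.673, 0.739, 0.0]
contact_force: [-0.7, -0.0, -3.4]
grip_width: 0.167
```

Request:
arm_command(offset=[[0,0,1],[0,0,2],[0,0,3],[0,0,4],[0,0,4.5],[0,0,4.5],[0,0,4.5]], dr=[[0,0,0],[0,0,0],[0,0,0],[0,0,0],[0,0,0],[0,0,0],[0,0,0]], gripper=[1,1,1,1,1,1,1])

```text
t: 8.8
position: [0.6308, 0.1571, 0.152]
orientation: [0.001, -0.673, 0.739, -0.0]
contact_force: [-1.8, -0.9, 7.0]
grip_width: 0.166
```

```bash
python3 -c "
from h import *
s,p,r=pose();print(p,s['contact_force'],s['torque'],r.as_quat(scalar_first=True))"
```

```text
[0.6308 0.1571 0.152 ] [-1.7818 -0.9373  6.966 ] [-0.1541  0.7696  0.0093] [ 0.0005 -0.6735  0.7392 -0.0005]
```

Request:
arm_command(offset=[[0,0,1],[0,0,2],[0,0,3],[0,0,3],[0,0,3]], dr=[[0,0,0],[0,0,0],[0,0,0],[0,0,0],[0,0,0]], gripper=[1,1,1,1,1], newtons=60)

```text
t: 9.43
position: [0.6309, 0.1571, 0.1506]
orientation: [0.001, -0.673, 0.739, -0.001]
contact_force: [-3.0, -1.0, 13.4]
grip_width: 0.168
```

```bash
python3 -c "
from h import *
s,p,r=pose();print(p,s['contact_force'],s['torque'],r.as_quat(scalar_first=True))
im=viewer.get_image('side'); cv2.imwrite('pics/s5.png',cv2.resize(im[200:420,90:340],None,fx=3,fy=2.7,interpolation=cv2.INTER_CUBIC)); cv2.imwrite('pics/w5.png',viewer.get_image('wrist'))"
```

```text
[0.6309 0.1571 0.1506] [-3.015  -0.9817 13.4079] [-0.1924  1.2077 -0.0013] [ 0.001  -0.6735  0.7392 -0.0008]
```

View pics/s5.png

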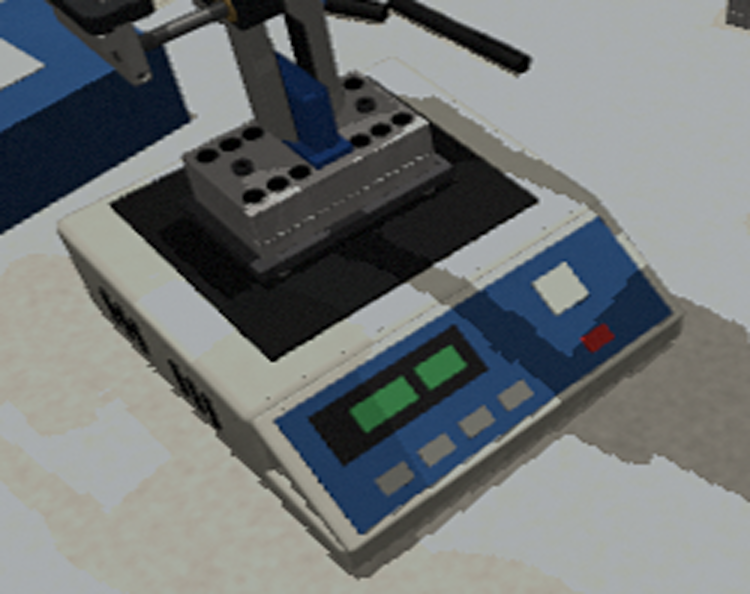

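The block sits over the pins on the platform, level and about flush. I'll push a little further to check that it has bottomed out and to ease the 3 N side load.

Request:
arm_command(offset=[[0,0.5,1],[0,0.5,2],[0,0.5,2],[0,0.5,2],[0,0.5,2]], dr=[[0,0,0],[0,0,0],[0,0,0],[0,0,0],[0,0,0]], gripper=[1,1,1,1,1])

```text
t: 10.15
position: [0.6309, 0.1571, 0.1506]
orientation: [0.002, -0.673, 0.739, -0.002]
contact_force: [-5.4, -1.3, 21.1]
grip_width: 0.166
```

```bash
python3 -c "
from h import *
for i in range(3):
    s,p,r=pose();print(p,s['contact_force'],s['torque'],r.as_quat(scalar_first=True));im=viewer.get_image('wrist')
cv2.imwrite('pics/w6.png',im)
c=viewer.get_calibration('wrist')
for a in blobs(im,(0,0,0),(180,255,70),(228,232,424,336),60):
    (x,y),rad=cv2.minEnclosingCircle(a.astype(np.float32))
    if 8<rad<11 and (x<255 or x>400 or 286<y<292): print(x,y,r.inv().apply(ray(c,(x,y),.140)[0]-p)*1000)
"
```

```text
[0.6309 0.1571 0.1506] [-5.3548 -1.2891 21.0571] [-0.3265  1.6281  0.0528] [ 0.0018 -0.6735  0.7392 -0.0015]
[0.6309 0.1571 0.1506] [-4.984  -0.8377 20.8524] [-0.2954  1.6648 -0.0318] [ 0.0018 -0.6735  0.7392 -0.0015]
[0.6309 0.1571 0.1506] [-4.3124 -1.0831 20.7404] [-0.3385  1.683   0.0542] [ 0.0018 -0.6735  0.7392 -0.0015]
409.69049072265625 250.45237731933594 [ 42.0956 -20.6547  10.6737]
243.98733520507812 250.74684143066406 [-44.4392 -20.5716  10.7263]
394.5952453613281 288.84014892578125 [35.2731  1.0227 10.5758]
259.0714416503906 288.8571472167969 [-37.6485   0.9652  10.6207]
405.0 323.5 [42.0445 21.7734 10.4739]
248.77777099609375 323.0 [-44.3722  21.3844  10.5286]
```

View pics/w6.png

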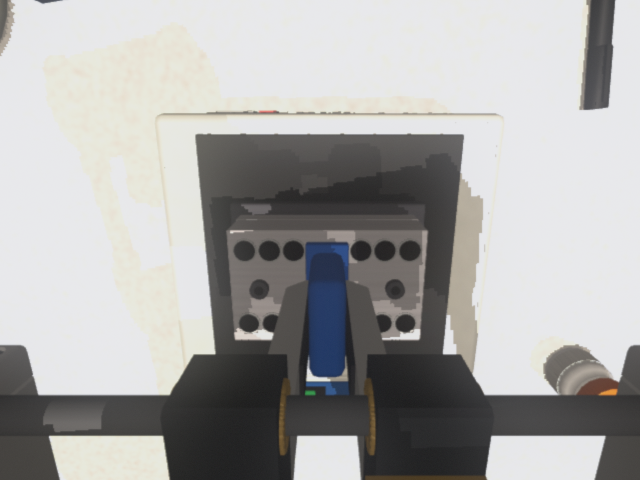

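Bottoming is confirmed: z stayed at 150.6 mm while the push rose from 13 to 21 N. The hand has tilted about 0.27° about tool x under load, so I'll counter that and ease the side force.

Request:
arm_command(offset=[[0,0.4,0],[0,0.8,0],[0,0.8,0],[0,0.8,0],[0,0.8,0]], dr=[[-0.2,0,0],[-0.4,0,0],[-0.5,0,0],[-0.5,0,0],[-0.5,0,0]], gripper=[1,1,1,1,1])

```text
t: 10.92
position: [0.631, 0.1572, 0.1505]
orientation: [-0.0, -0.674, 0.739, 0.001]
contact_force: [-4.8, -0.7, 19.6]
grip_width: 0.169
```

```bash
python3 -c "
from h import *
s,p,r=pose();print(p,s['contact_force'],s['torque'],s['orientation'],s['grip_width'])"
```

```text
[0.631  0.1572 0.1505] [-4.8349 -0.6984 19.6065] [-0.3639  1.0292 -0.0393] [-0.0004 -0.6735  0.7391  0.001 ] 0.1690352993746698
```

```bash
python3 -c "
from bench import bot, sign_off
s=bot.sense();print(s['t'],s['position'],s['contact_force']);print(sign_off())"
```

```text
10.925 [0.63102269 0.15715786 0.15053298] [-4.83490241 -0.69839261 19.60653373]
the job is handed in; nothing more can be done
None
```

The microtube block is on the shaker, over both locating pins and pressed down flush. The arm is still gripping it and holding it down, ready for you to do up the screws. I handed the job in at t = 10.9 s.

- **Finding the pins:** I measured the pins with the wrist camera on the way in. The block dropped over them on the first descent, so I did not have to feel about for them.
- **Flush check:** The tool stopped at 150.5 mm, about 104 mm at the block's underside, which is the platform's height. It stayed there to within 0.1 mm when I raised the push from 13 N to about 20 N. With the block's weight that makes about 24 N, above the 14 N the spring needs.
- **Tilt under load:** The hand tilted about 0.27° while pressing. I corrected it to about 0.1° the other way.
- **Side force:** About 5 N of sideways force stayed on the tool at the end. I tried to ease it twice without success, and took it to be friction or a pin resting against its hole.
- **Camera disagreement:** The wrist and top cameras disagreed on the pin position by under 2 mm. I used a value between them.
- **Not checked:** I did not photograph the other block and the jar specifically at the end. The arm and the carried block passed well clear above them.

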